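# Make up two control-panel wiring kits

### The job

Make up the two practice kits for the wiring class: the red tray gets the emergency-stop button and the black contactor, the blue tray gets the green pilot lamp and the white circuit breaker. In each tray the contactor or breaker goes in the compartment with the black floor and the button or lamp in the coloured one, every part standing upright on the tray floor and set down, not dropped. Leave the orange lamp where it stands.

Things in the scene. Friction and masses are not known exactly. Their poses are not given: they have to be found in the camera images.
- estop_mid (a point): emergency-stop button: upright round yellow housing 44 mm across and 40 mm high, on it a red mushroom head 38 mm across (from 46 to 60 mm up); 60 mm high in all, about 120 g. The point is on its axis half-way up (30 mm above its underside), z up
- contactor_mid (a point): contactor: dark grey to black block 75 mm long (its x) by 45 mm wide (its y), 48 mm high at the ends with a 45 by 45 mm middle rising to 68 mm, steel screws on the end shoulders, about 300 g. The point is at its centre half-way up (34 mm above its underside), z up
- green_lamp_mid (a point): pilot lamp with a green lens: upright round black body 30 mm across on a round grey foot 38 mm across and 6 mm high, narrow steel bezel 32 mm across, green lens on top; 58 mm high in all, about 80 g. The point is on its axis half-way up (29 mm above its underside), z up
- breaker_mid (a point): two-pole circuit breaker: whitish block 84 mm long (its x) by 36 mm wide (its y), 46 mm high at the ends with a middle 45 mm long rising to 60 mm and a small blue toggle on top up to 66 mm, about 240 g. The point is at its centre half-way up (33 mm above its underside), z up
- orange_lamp_mid (a point): pilot lamp with an orange lens: upright round black body 30 mm across on a round grey foot 38 mm across and 6 mm high, narrow steel bezel 32 mm across, orange lens on top; 58 mm high in all, about 80 g. The point is on its axis half-way up (29 mm above its underside), z up. It belongs to neither kit
- red_tray: shallow red kit tray, fixed to the bench, 189 mm long (its x) by 116 mm wide (its y). Origin: centre of the underside, lying on the bench; z up. Floor 3 mm thick, walls 12 mm high and 3 mm thick, one like wall across the middle (x = 0) parts it into two compartments, each 90 mm (along x) by 110 mm (along y) inside, centred at x = +46.5 mm and x = -46.5 mm, y = 0. The +x compartment has a black floor, the -x one a red floor
- blue_tray: shallow blue kit tray, fixed to the bench, 189 mm long (its x) by 116 mm wide (its y). Origin: centre of the underside, lying on the bench; z up. Floor 3 mm thick, walls 12 mm high and 3 mm thick, one like wall across the middle (x = 0) parts it into two compartments, each 90 mm (along x) by 110 mm (along y) inside, centred at x = +46.5 mm and x = -46.5 mm, y = 0. The +x compartment has a black floor, the -x one a blue floor
Things that resemble listed ones, but are neither listed nor needed, are in the scene too. What is meant by the part that bears contactor_mid is not pink, and is the smaller of those in its own colour.

How it is judged:
By the outcome, as a careful person would: the job done as asked, in the order asked, and still so for the second after the job is handed in, with the robot touching nothing.
It also fails if it takes over 112 s, if anything falls off the work surface, if the arm or the gripper's body presses on something with over 40 N, if the wrist force passes 120 N, or if a joint passes its speed limit or range.

### The arm

A 6-joint arm with a two-finger parallel gripper is mounted at the origin on the work surface. World frame = base frame: x ahead of the robot, y to its left, z up, the work surface at z = 0. Lengths are in m, angles in degrees, forces in N, time in s.
With the tool pointing down it reaches from about 0.35 to 0.875 m from the base axis. Payload 15.5 kg.
Tool frame: the origin (TCP) lies at the very end of the fingers, on their centre line; the grasp point (between the pads) lies 19 mm behind it (r.tcp_to_grasp is the distance from the TCP to the grasp point, in m); z points along the fingers, y is the line along which they close (so a half turn about z gives the same grasp; the last joint's range is limited). The gripper opens to 85 mm and grips with 20 to 120 N. Pads are 22 mm wide; open, the fingers measure 114 mm over their backs; the gripper's body (76 mm by 85 mm) begins 54 mm behind the grasp point. The pads swing forward as they close: fully open they stand 13 mm farther back than shut.
Start: joints at [-76.06, 28.281, 77.091, -0, 74.628, -5.472], TCP at [0.208, -0.589, 0.231] pointing down, gripper open.
Joint ranges: [-166.48, 166.48], [-47.26, 123.95], [12.59, 153.08], [-70.14, 250.14], [6.76, 159.57], [-176.63, 176.63]. Speed limits (degrees/s): [108.29, 108.29, 147.25, 172.46, 172.46, 172.46].

### API

Orientations are given as [roll, pitch, yaw] about the fixed x, y, z axes, in that order (R = Rz(yaw) Ry(pitch) Rx(roll)).
In Python, from station import r gives the robot as it stands. The module is installed in compiled form; this text tells all that it offers.
- The arm moves only by the tool step_arm, never from a script. Its argument "series" is a list of rows, each an object with "translation": the shift along the world's x, y, z in mm, a list of three; "spin": the turn about the world's z in rad. In form: [{"translation": [dx, dy, dz], "spin": spin}, ...]. A call has 1 to 20 rows; each row is the pose to reach, as a shift and turn from the pose commanded when the call began; what a row does not reach only later rows make up. A row lasts 1/12 s, in which the tool goes at most 41.7 mm and 7.16 degrees, less where a joint would pass 70% of its speed; a pose out of reach is approached as far as the arm can. A call with a gripper value outside its range is refused whole. "hand" is the gripper command: -1 is shut, 1 is fully open, values between are in proportion, set as the call begins (left out, the last holds). The fingers move at their own pace and stop on an object; "force" is the grip in N (left out, the last holds). Time passes only in rows, so rows that repeat a pose let the fingers close. It gives the time, the measured TCP pose, the force, the opening and the grip force at its end, in the units of the state.
- r.observe(): the state, without advancing time (a new reading comes with each control period).
- r.grab_frame(name): name is "scene" or "top"; returns the picture (400x640x3 uint8, blue, green, red); there is no depth.
- r.calibration(name): a dict with "mtx" (3x3 intrinsics, pixels), "R" (3x3) and "t" (3): a world point X has camera coordinates R X + t. Camera axes: x right, y down, z forward; pixel columns grow to the right and rows downward; lengths in m; the calibration is good to about 2 mm. A picture is of the moment at which its call begins. calibration takes no time and is no camera call.
- r.close_job(): hands the job in; it is judged then, once.
The state is a dict: "time": time; "joint_positions": joint angles; "joint_vel": joint speeds; "tau": joint torques, N m; "eef_pos": TCP position; "ee_rot": TCP orientation; "force": force on the tool from outside, world axes, zero at the start; "moment": the same for the moment, N m; "grip_width": finger opening in m; "grip_force": force on a finger pad.
Only numpy, scipy, OpenCV 4.12 (cv2) and the standard library are available. Lean on these libraries where they do the work, as an engineer would, in place of code of your own. Each camera call takes 0.05 s, during which the arm holds its last target. There are 200 camera calls.

## Working session

There is one attempt and no reset: what is moved stays moved. The work goes in short steps, Python scripts to look and compute and a tool call to move; the robot and the scene stay as the last step left them, time stands still between calls to the robot, and variables do not carry over. Pictures are saved under pics/ and viewed, at most 14 in all, crops included, and the job is handed in when it is done.

Besides the shell and the picture viewer there is one more tool, called by a JSON object that holds its "op" and its "data", one argument or row to a line. step_arm: Moves the arm, as the interface text tells. Its arguments: {"type":"object","properties":{"series":{"type":"array"},"hand":{"type":"number"},"force":{"type":"number"}},"required":["series"]}

```bash
mkdir -p pics; python3 - <<'E'
from station import r
import cv2
for n in("scene","top"):
    cv2.imwrite(f"pics/{n}0.png",r.grab_frame(n)); c=r.calibration(n); print(n,c["mtx"].round(1).tolist(),c["R"].round(3).tolist(),c["t"].round(3).tolist())
print(r.observe(), r.tcp_to_grasp)
E
```

```text
scene [[405.6, 0.0, 318.5], [0.0, 405.6, 202.3], [0.0, 0.0, 1.0]] [[-0.335, 0.942, -0.002], [0.812, 0.288, -0.508], [-0.478, -0.172, -0.862]] [0.251, -0.435, 1.446]
top [[514.1, 0.0, 314.9], [0.0, 514.1, 202.8], [0.0, 0.0, 1.0]] [[-0.022, -1.0, -0.009], [-0.986, 0.023, -0.164], [0.165, 0.006, -0.986]] [-0.034, 0.581, 1.136]
{'time': 0.1, 'joint_positions': array([-7.60598857e+01,  2.83107312e+01,  7.71227971e+01,  1.59971967e-03,
        7.46265156e+01, -5.47286936e+00]), 'joint_vel': array([ 0.0702645 , -0.14529014, -0.05134208, -0.01569259, -0.02521711,
        0.0336025 ]), 'tau': array([ 4.34646672e-04, -8.83586884e+01, -3.84562576e+01, -3.10800424e-04,
        5.24570540e-03,  8.59886029e-06]), 'eef_pos': array([ 0.2076608 , -0.58917094,  0.23077094]), 'ee_rot': array([-1.79940377e+02, -7.26165545e-03,  1.94125550e+01]), 'force': array([0.20836397, 0.07747983, 0.43711974]), 'moment': array([ 0.01700897,  0.02070964, -0.00049742]), 'grip_force': 0.0, 'grip_width': 0.08527312679057718} 0.0187
```

View pics/scene0.png

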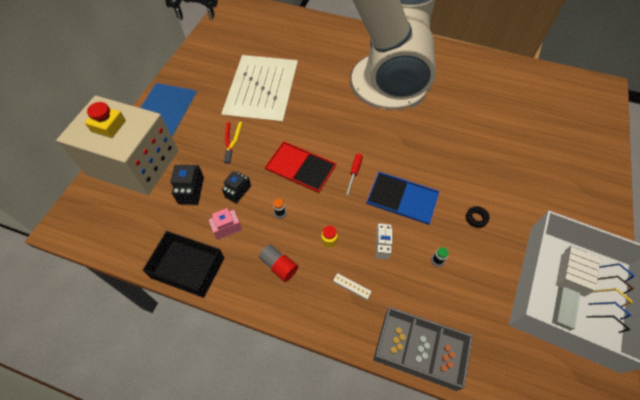

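View pics/top0.png

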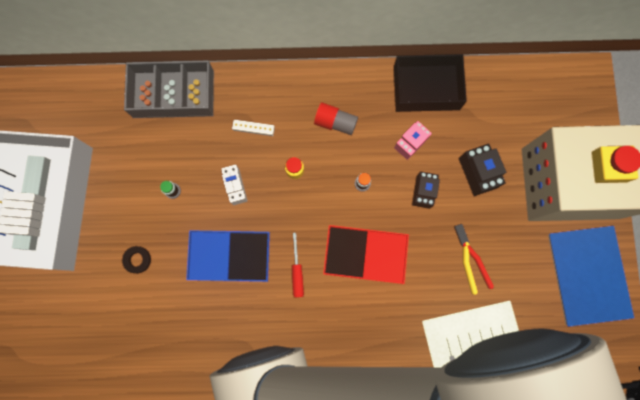

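Top view: contactor candidates are the black one at (426,189), a larger black one at (483,168) and the pink one at (413,139). The smaller black one at (426,189) fits, being neither pink nor the larger of its colour. The green lamp is at (168,188), breaker (232,184), e-stop (293,166), orange lamp (363,181), blue tray (229,256) and red tray (366,255). The yellow and red button on the box at (625,160) is only part of the box. I'll confirm these in enlarged crops.

```bash
python3 - <<'E'
import cv2
im=cv2.imread("pics/top0.png")
def crop(x0,y0,w,h,s,n):
    c=cv2.resize(im[y0:y0+h,x0:x0+w],None,fx=s,fy=s,interpolation=cv2.INTER_CUBIC)
    for x in range((x0+9)//10*10,x0+w,10):
        cv2.line(c,((x-x0)*s,0),((x-x0)*s,6 if x%50 else 14),(255,255,255),1)
        if x%50==0: cv2.putText(c,str(x),((x-x0)*s+2,24),0,.4,(255,255,255),1)
    for y in range((y0+9)//10*10,y0+h,10):
        cv2.line(c,(0,(y-y0)*s),(8,(y-y0)*s),(255,255,255),1); cv2.putText(c,str(y),(10,(y-y0)*s+4),0,.35,(255,255,255),1)
    cv2.imwrite(f"pics/{n}.png",c)
crop(150,145,160,65,5,"c1"); crop(345,120,160,95,5,"c2"); crop(180,220,240,70,3,"c3")
E
```

```text
(no output)
```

View pics/c1.png

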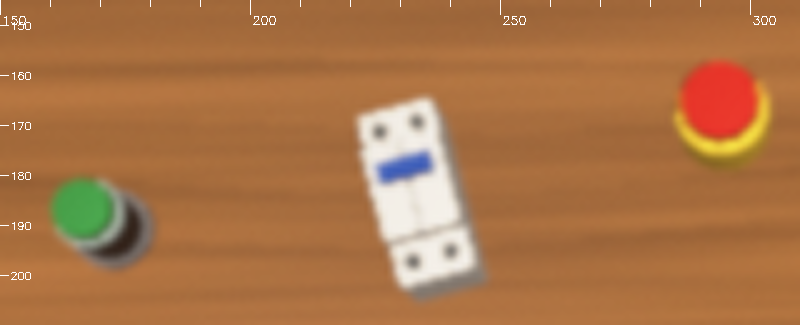

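View pics/c2.png

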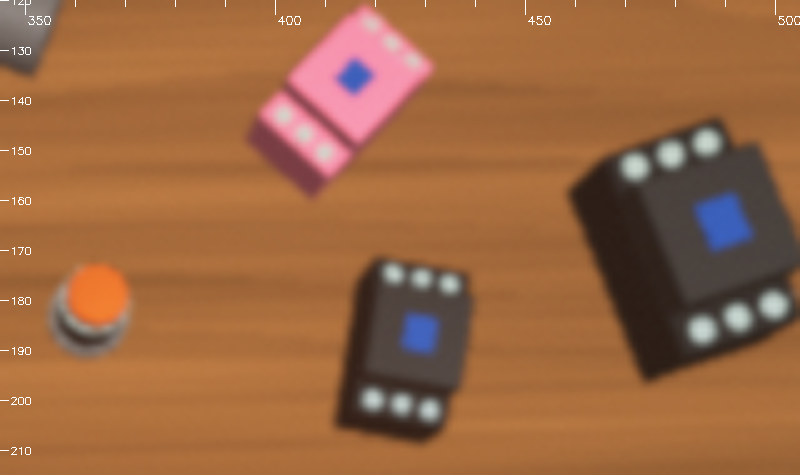

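View pics/c3.png

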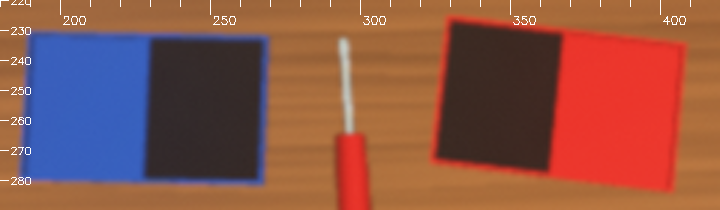

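The crops confirm it: the small black contactor has its screw rows at (429,176) and (425,201), and the one at (483,168) is clearly larger. Red tray's black floor is its left half, blue tray's black floor is its right half.

```bash
cat > h.py <<'E'
from station import r
import numpy as np
def ray(n,p,z):
    c=r.calibration(n);K,R,t=map(np.array,(c["mtx"],c["R"],c["t"]))
    d=R.T@np.linalg.solve(K,[p[0],p[1],1.]);o=-R.T@t
    return o+d*(z-o[2])/d[2]
def proj(n,X):
    c=r.calibration(n);q=np.array(c["mtx"])@(np.array(c["R"])@X+c["t"]);return (q[:2]/q[2]).round(1)
E
python3 - <<'E'
from h import *
P=lambda x0,y0,s,p:(x0+p[0]/s,y0+p[1]/s)
def ang(d):return np.degrees(np.arctan2(d[1],d[0])).round(1)
def show(n,X,h,extra=""):print(n,X.round(4),"scene",proj("scene",[X[0],X[1],h]),"reach",np.hypot(*X[:2]).round(3),extra)
c1=lambda p,z:ray("top",P(150,145,5,p),z); c2=lambda p,z:ray("top",P(345,120,5,p),z); c3=lambda p:ray("top",P(180,220,3,p),.012)
show("lamp",c1((82,209),.058),.058); show("estop",c1((719,100),.06),.06)
t,b=c1((398,126.5),.046),c1((431.5,256.5),.046); show("breaker",(t+b)/2,.046,(ang(t-b),np.linalg.norm(t-b)))
t,b=c2((421,278),.049),c2((401,405),.049); show("contactor",(t+b)/2,.049,(ang(t-b),np.linalg.norm(t-b)))
show("orange",c2((99,294),.058),.058)
for n,C,s in(("red",[(447,15),(686,43),(672,191),(432,160)],-1),("blue",[(29,30),(268,37),(263,185),(20,182)],1)):
    a,b,c,d=map(c3,C); m=(a+b+c+d)/4; u=s*((b+c)-(a+d))/2; L=np.linalg.norm(u);u/=L
    show(n,m,.012,(ang(u),L,np.linalg.norm(a+b-c-d)/2,"black",(m+.0465*u).round(4),"col",(m-.0465*u).round(4)))
E
```

```text
lamp [0.6234 0.2932 0.058 ] scene [441.6 251. ] reach 0.689 
estop [ 0.6673 -0.0009  0.06  ] scene [328.5 230.9] reach 0.667 
breaker [0.6306 0.142  0.046 ] scene [383.5 237.7] reach 0.646 (np.float64(14.3), np.float64(0.06405398737378637))
contactor [ 0.6075 -0.3073  0.049 ] scene [234.3 183. ] reach 0.681 (np.float64(-12.0), np.float64(0.06072486361879548))
orange [ 0.6313 -0.1635  0.058 ] scene [277.1 202.6] reach 0.652 
red [ 0.4621 -0.1647  0.012 ] scene [299.3 165.3] reach 0.491 (np.float64(81.7), np.float64(0.18709087489051632), np.float64(0.11433699714219646), 'black', array([ 0.4689, -0.1186,  0.012 ]), 'col', array([ 0.4554, -0.2107,  0.012 ]))
blue [0.4646 0.1577 0.012 ] scene [401.9 195.9] reach 0.491 (np.float64(-92.5), np.float64(0.18816943297239114), np.float64(0.11646200484709948), 'black', array([0.4625, 0.1113, 0.012 ]), 'col', array([0.4666, 0.2042, 0.012 ]))
```

```bash
python3 - <<'E'
import cv2
im=cv2.imread("pics/scene0.png")
c=cv2.resize(im[150:290,210:460],None,fx=3.2,fy=3.2,interpolation=cv2.INTER_CUBIC)
cv2.imwrite("pics/c4.png",c)
E
```

```text
(no output)
```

View pics/c4.png

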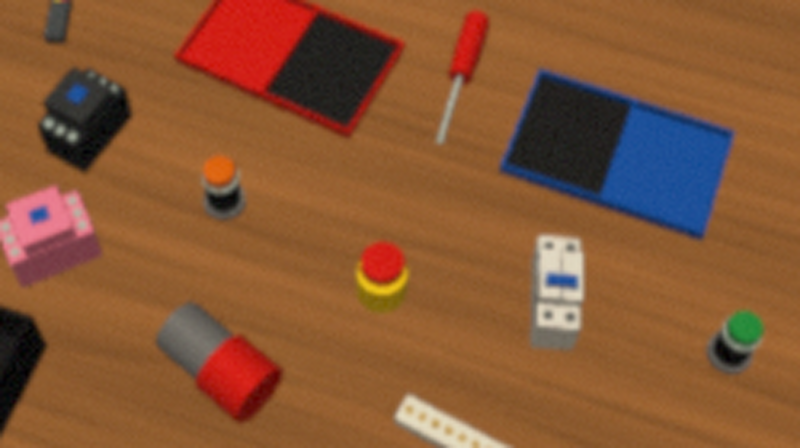

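Each projected scene point lands within about 2 px of where the part appears: e-stop (329,232), lamp (442,253), breaker (384,238). Tray sizes come out within 2 mm. Next I go above the e-stop.

{"op": "step_arm", "data": {
  "series": [
    {"translation": [460,589,-110],"spin": 1.087},
    {"translation": [460,589,-110],"spin": 1.087},
    {"translation": [460,589,-110],"spin": 1.087},
    {"translation": [460,589,-110],"spin": 1.087},
    {"translation": [460,589,-110],"spin": 1.087},
    {"translation": [460,589,-110],"spin": 1.087},
    {"translation": [460,589,-110],"spin": 1.087},
    {"translation": [460,589,-110],"spin": 1.087},
    {"translation": [460,589,-110],"spin": 1.087},
    {"translation": [460,589,-110],"spin": 1.087},
    {"translation": [460,589,-110],"spin": 1.087},
    {"translation": [460,589,-110],"spin": 1.087},
    {"translation": [460,589,-110],"spin": 1.087},
    {"translation": [460,589,-110],"spin": 1.087},
    {"translation": [460,589,-110],"spin": 1.087},
    {"translation": [460,589,-110],"spin": 1.087},
    {"translation": [460,589,-110],"spin": 1.087},
    {"translation": [460,589,-110],"spin": 1.087},
    {"translation": [460,589,-110],"spin": 1.087},
    {"translation": [460,589,-110],"spin": 1.087}
  ],
  "hand": 0.65,
  "force": 40
}}

```text
time: 1.77
eef_pos: [0.6685, 0.002, 0.1201]
ee_rot: [-180.0, -0.0, 81.9]
force: [-0.0, -0.0, 0.7]
grip_width: 0.0707
grip_force: 0.0
```

{"op": "step_arm", "data": {
  "series": [
    {"translation": [0,0,-30],"spin": 0},
    {"translation": [0,0,-60],"spin": 0},
    {"translation": [0,0,-85],"spin": 0},
    {"translation": [0,0,-100],"spin": 0},
    {"translation": [0,0,-109],"spin": 0},
    {"translation": [0,0,-114],"spin": 0},
    {"translation": [0,0,-114],"spin": 0},
    {"translation": [0,0,-114],"spin": 0}
  ]
}}

```text
time: 2.43
eef_pos: [0.6681, -0.0009, 0.0081]
ee_rot: [179.9, -0.0, 81.7]
force: [-0.2, 0.3, 0.2]
grip_width: 0.0703
grip_force: 0.0
```

{"op": "step_arm", "data": {
  "series": [
    {"translation": [0,0,0],"spin": 0},
    {"translation": [0,0,0],"spin": 0},
    {"translation": [0,0,0],"spin": 0},
    {"translation": [0,0,0],"spin": 0},
    {"translation": [0,0,0],"spin": 0},
    {"translation": [0,0,0],"spin": 0},
    {"translation": [0,0,0],"spin": 0},
    {"translation": [0,0,0],"spin": 0},
    {"translation": [0,0,0],"spin": 0},
    {"translation": [0,0,0],"spin": 0}
  ],
  "hand": -1
}}

```text
time: 3.27
eef_pos: [0.6683, -0.0006, 0.0085]
ee_rot: [179.9, 0.0, 81.7]
force: [-1.9, -1.0, 9.1]
grip_width: 0.043
grip_force: 39.9
```

{"op": "step_arm", "data": {
  "series": [
    {"translation": [0,0,15],"spin": 0},
    {"translation": [0,0,45],"spin": 0},
    {"translation": [0,0,80],"spin": 0},
    {"translation": [-212,-210,90],"spin": 0},
    {"translation": [-212,-210,90],"spin": 0},
    {"translation": [-212,-210,90],"spin": 0},
    {"translation": [-212,-210,90],"spin": 0},
    {"translation": [-212,-210,90],"spin": 0},
    {"translation": [-212,-210,90],"spin": 0},
    {"translation": [-212,-210,90],"spin": 0},
    {"translation": [-212,-210,90],"spin": 0},
    {"translation": [-212,-210,90],"spin": 0},
    {"translation": [-212,-210,90],"spin": 0},
    {"translation": [-212,-210,90],"spin": 0},
    {"translation": [-212,-210,90],"spin": 0}
  ]
}}

```text
time: 4.52
eef_pos: [0.4567, -0.2097, 0.0974]
ee_rot: [180.0, 0.0, 81.8]
force: [0.3, -0.5, -0.6]
grip_width: 0.043
grip_force: 41.1
```

{"op": "step_arm", "data": {
  "series": [
    {"translation": [0,0,-25],"spin": 0},
    {"translation": [0,0,-50],"spin": 0},
    {"translation": [0,0,-65],"spin": 0},
    {"translation": [0,0,-75],"spin": 0},
    {"translation": [0,0,-79],"spin": 0},
    {"translation": [0,0,-81],"spin": 0},
    {"translation": [0,0,-82],"spin": 0},
    {"translation": [0,0,-83],"spin": 0},
    {"translation": [0,0,-83],"spin": 0},
    {"translation": [0,0,-83],"spin": 0}
  ]
}}

```text
time: 5.35
eef_pos: [0.456, -0.2107, 0.0148]
ee_rot: [179.9, 0.0, 81.7]
force: [0.9, -0.2, -0.8]
grip_width: 0.0433
grip_force: 41.1
```

{"op": "step_arm", "data": {
  "series": [
    {"translation": [0,0,-1],"spin": 0},
    {"translation": [0,0,-1.5],"spin": 0},
    {"translation": [0,0,-2],"spin": 0},
    {"translation": [0,0,-2.5],"spin": 0},
    {"translation": [0,0,-2.5],"spin": 0}
  ]
}}

```text
time: 5.77
eef_pos: [0.4557, -0.2105, 0.0117]
ee_rot: [-180.0, -0.0, 81.7]
force: [-0.6, -0.1, -0.5]
grip_width: 0.043
grip_force: 41.1
```

{"op": "step_arm", "data": {
  "series": [
    {"translation": [0,0,-0.5],"spin": 0},
    {"translation": [0,0,-0.5],"spin": 0},
    {"translation": [0,0,-1],"spin": 0},
    {"translation": [0,0,-1],"spin": 0}
  ]
}}

```text
time: 6.1
eef_pos: [0.4557, -0.2105, 0.0115]
ee_rot: [180.0, 0.0, 81.7]
force: [-4.5, 0.9, 18.0]
grip_width: 0.043
grip_force: 43.2
```

{"op": "step_arm", "data": {
  "series": [
    {"translation": [0,0,0.5],"spin": 0},
    {"translation": [0,0,0.5],"spin": 0},
    {"translation": [0,0,0.5],"spin": 0},
    {"translation": [0,0,0.5],"spin": 0},
    {"translation": [0,0,0.5],"spin": 0},
    {"translation": [0,0,0.5],"spin": 0}
  ],
  "hand": 0.5
}}

```text
time: 6.6
eef_pos: [0.4557, -0.2104, 0.0112]
ee_rot: [-180.0, -0.0, 81.7]
force: [0.2, 0.0, 0.7]
grip_width: 0.064
grip_force: 0.0
```

{"op": "step_arm", "data": {
  "series": [
    {"translation": [0,0,25],"spin": 0},
    {"translation": [0,0,60],"spin": 0},
    {"translation": [0,0,95],"spin": 0},
    {"translation": [152,-96,115],"spin": -1.635},
    {"translation": [152,-96,115],"spin": -1.635},
    {"translation": [152,-96,115],"spin": -1.635},
    {"translation": [152,-96,115],"spin": -1.635},
    {"translation": [152,-96,115],"spin": -1.635},
    {"translation": [152,-96,115],"spin": -1.635},
    {"translation": [152,-96,115],"spin": -1.635},
    {"translation": [152,-96,115],"spin": -1.635},
    {"translation": [152,-96,115],"spin": -1.635},
    {"translation": [152,-96,115],"spin": -1.635},
    {"translation": [152,-96,115],"spin": -1.635},
    {"translation": [152,-96,115],"spin": -1.635},
    {"translation": [152,-96,115],"spin": -1.635},
    {"translation": [152,-96,115],"spin": -1.635},
    {"translation": [152,-96,115],"spin": -1.635},
    {"translation": [152,-96,115],"spin": -1.635}
  ],
  "hand": 0.65
}}

```text
time: 8.18
eef_pos: [0.6076, -0.3064, 0.1262]
ee_rot: [-180.0, 0.0, -11.7]
force: [0.1, 0.2, -0.1]
grip_width: 0.07
grip_force: 0.0
```

```bash
python3 - <<'E'
from h import *
import cv2
im=r.grab_frame("scene"); print(r.observe()["eef_pos"],r.observe()["ee_rot"])
cv2.imwrite("pics/s1.png",cv2.resize(im[130:260,200:360],None,fx=4.5,fy=4.5,interpolation=cv2.INTER_CUBIC))
E
```

```text
[ 0.60767295 -0.30641901  0.12618291] [-1.79996086e+02  9.66043523e-03 -1.17708215e+01]
```

View pics/s1.png

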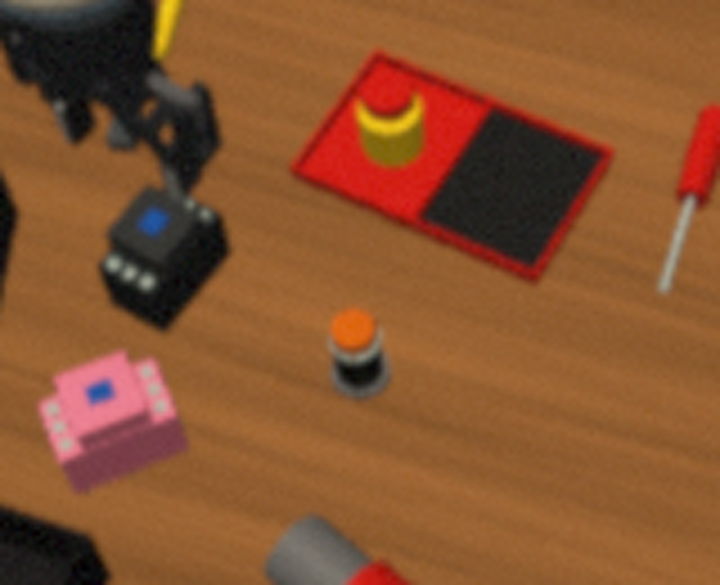

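The e-stop stands upright in the red compartment (crop (390,130), picture ≈ (287,159)). The gripper is above the small contactor, so I descend.

{"op": "step_arm", "data": {
  "series": [
    {"translation": [0.5,0,-30],"spin": 0},
    {"translation": [0.5,0,-60],"spin": 0},
    {"translation": [0.5,0,-83],"spin": 0},
    {"translation": [0.5,0,-97],"spin": 0},
    {"translation": [0.5,0,-104],"spin": 0},
    {"translation": [0.5,0,-106],"spin": 0},
    {"translation": [0.5,0,-106],"spin": 0},
    {"translation": [0.5,0,-106],"spin": 0}
  ]
}}

```text
time: 8.9
eef_pos: [0.609, -0.3069, 0.0216]
ee_rot: [180.0, -0.1, -12.0]
force: [0.4, -0.3, 0.6]
grip_width: 0.0707
grip_force: 0.0
```

{"op": "step_arm", "data": {
  "series": [
    {"translation": [0,0,0],"spin": 0},
    {"translation": [0,0,0],"spin": 0},
    {"translation": [0,0,0],"spin": 0},
    {"translation": [0,0,0],"spin": 0},
    {"translation": [0,0,0],"spin": 0},
    {"translation": [0,0,0],"spin": 0},
    {"translation": [0,0,0],"spin": 0},
    {"translation": [0,0,0],"spin": 0},
    {"translation": [0,0,0],"spin": 0},
    {"translation": [0,0,0],"spin": 0}
  ],
  "hand": -1,
  "force": 60
}}

```text
time: 9.73
eef_pos: [0.6088, -0.3068, 0.0215]
ee_rot: [180.0, -0.1, -12.0]
force: [-1.4, 0.5, 7.5]
grip_width: 0.0443
grip_force: 61.2
```

{"op": "step_arm", "data": {
  "series": [
    {"translation": [0,0,15],"spin": 0},
    {"translation": [0,0,45],"spin": 0},
    {"translation": [0,0,80],"spin": 0},
    {"translation": [-138,188,95],"spin": 0.065},
    {"translation": [-138,188,95],"spin": 0.065},
    {"translation": [-138,188,95],"spin": 0.065},
    {"translation": [-138,188,95],"spin": 0.065},
    {"translation": [-138,188,95],"spin": 0.065},
    {"translation": [-138,188,95],"spin": 0.065},
    {"translation": [-138,188,95],"spin": 0.065},
    {"translation": [-138,188,95],"spin": 0.065},
    {"translation": [-138,188,95],"spin": 0.065},
    {"translation": [-138,188,95],"spin": 0.065},
    {"translation": [-138,188,95],"spin": 0.065}
  ]
}}

```text
time: 10.9
eef_pos: [0.4709, -0.1192, 0.1152]
ee_rot: [180.0, -0.0, -8.3]
force: [-0.7, -0.8, -2.9]
grip_width: 0.0443
grip_force: 62.6
```

{"op": "step_arm", "data": {
  "series": [
    {"translation": [0,0,-25],"spin": 0},
    {"translation": [0,0,-50],"spin": 0},
    {"translation": [0,0,-70],"spin": 0},
    {"translation": [0,0,-80],"spin": 0},
    {"translation": [0,0,-85],"spin": 0},
    {"translation": [0,0,-88],"spin": 0},
    {"translation": [0,0,-89],"spin": 0},
    {"translation": [0,0,-90],"spin": 0},
    {"translation": [0,0,-90.5],"spin": 0},
    {"translation": [0,0,-91],"spin": 0},
    {"translation": [0,0,-91],"spin": 0},
    {"translation": [0,0,-91],"spin": 0}
  ]
}}

```text
time: 11.9
eef_pos: [0.4704, -0.1185, 0.0246]
ee_rot: [180.0, -0.0, -8.3]
force: [-0.2, -0.6, -3.8]
grip_width: 0.0446
grip_force: 62.3
```

{"op": "step_arm", "data": {
  "series": [
    {"translation": [0,0,-0.4],"spin": 0},
    {"translation": [0,0,-0.8],"spin": 0},
    {"translation": [0,0,-1.2],"spin": 0},
    {"translation": [0,0,-1.2],"spin": 0}
  ]
}}

```text
time: 12.23
eef_pos: [0.4704, -0.1185, 0.0244]
ee_rot: [180.0, -0.1, -8.3]
force: [-7.1, 1.4, 32.8]
grip_width: 0.0447
grip_force: 66.5
```

{"op": "step_arm", "data": {
  "series": [
    {"translation": [0,0,1],"spin": 0},
    {"translation": [0,0,1],"spin": 0},
    {"translation": [0,0,1],"spin": 0},
    {"translation": [0,0,1],"spin": 0},
    {"translation": [0,0,1],"spin": 0},
    {"translation": [0,0,1],"spin": 0}
  ],
  "hand": 0.5
}}

```text
time: 12.73
eef_pos: [0.4702, -0.1185, 0.024]
ee_rot: [-180.0, 0.0, -8.3]
force: [0.6, -0.3, -0.3]
grip_width: 0.0643
grip_force: 0.0
```

{"op": "step_arm", "data": {
  "series": [
    {"translation": [0,0,25],"spin": 0},
    {"translation": [0,0,60],"spin": 0},
    {"translation": [0,0,95],"spin": 0},
    {"translation": [154,412,105],"spin": 1.672},
    {"translation": [154,412,105],"spin": 1.672},
    {"translation": [154,412,105],"spin": 1.672},
    {"translation": [154,412,105],"spin": 1.672},
    {"translation": [154,412,105],"spin": 1.672},
    {"translation": [154,412,105],"spin": 1.672},
    {"translation": [154,412,105],"spin": 1.672},
    {"translation": [154,412,105],"spin": 1.672},
    {"translation": [154,412,105],"spin": 1.672},
    {"translation": [154,412,105],"spin": 1.672},
    {"translation": [154,412,105],"spin": 1.672},
    {"translation": [154,412,105],"spin": 1.672},
    {"translation": [154,412,105],"spin": 1.672},
    {"translation": [154,412,105],"spin": 1.672},
    {"translation": [154,412,105],"spin": 1.672},
    {"translation": [154,412,105],"spin": 1.672},
    {"translation": [154,412,105],"spin": 1.672}
  ],
  "hand": 0.45,
  "force": 40
}}

```text
time: 14.4
eef_pos: [0.6241, 0.2934, 0.1289]
ee_rot: [-180.0, 0.0, 87.4]
force: [0.5, -0.5, 0.2]
grip_width: 0.062
grip_force: 0.0
```

```bash
python3 - <<'E'
from h import *
import cv2
im=r.grab_frame("scene"); print(r.observe()["eef_pos"],r.observe()["ee_rot"])
cv2.imwrite("pics/s2.png",cv2.resize(im[130:290,250:490],None,fx=3.3,fy=3.3,interpolation=cv2.INTER_CUBIC))
E
```

```text
[0.62420605 0.29335142 0.12905236] [-1.79993940e+02  3.36648970e-03  8.74173191e+01]
```

View pics/s2.png

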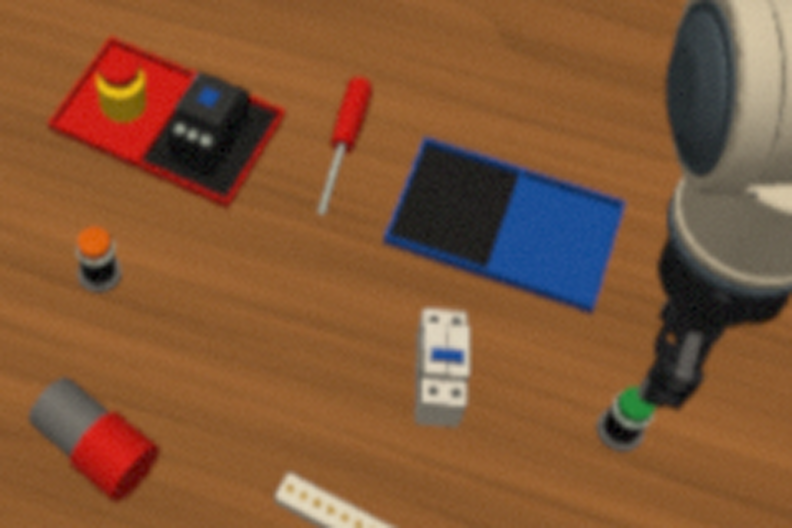

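The contactor stands in the black compartment (crop (210,120)), clear of the walls. The gripper is above the green lamp (crop (632,405)).

{"op": "step_arm", "data": {
  "series": [
    {"translation": [0,0,-30],"spin": 0},
    {"translation": [0,0,-60],"spin": 0},
    {"translation": [0,0,-90],"spin": 0},
    {"translation": [0,0,-107],"spin": 0},
    {"translation": [0,0,-115],"spin": 0},
    {"translation": [0,0,-118],"spin": 0},
    {"translation": [0,0,-118],"spin": 0},
    {"translation": [0,0,-118],"spin": 0}
  ]
}}

```text
time: 15.12
eef_pos: [0.625, 0.2938, 0.0124]
ee_rot: [179.9, -0.0, 87.5]
force: [0.4, -0.6, 0.1]
grip_width: 0.0622
grip_force: 0.0
```

{"op": "step_arm", "data": {
  "series": [
    {"translation": [0,0,0],"spin": 0},
    {"translation": [0,0,0],"spin": 0},
    {"translation": [0,0,0],"spin": 0},
    {"translation": [0,0,0],"spin": 0},
    {"translation": [0,0,0],"spin": 0},
    {"translation": [0,0,0],"spin": 0},
    {"translation": [0,0,0],"spin": 0},
    {"translation": [0,0,0],"spin": 0},
    {"translation": [0,0,0],"spin": 0},
    {"translation": [0,0,0],"spin": 0},
    {"translation": [0,0,0],"spin": 0}
  ],
  "hand": -1,
  "force": 30
}}

```text
time: 16.03
eef_pos: [0.6244, 0.2938, 0.0121]
ee_rot: [180.0, -0.0, 87.5]
force: [-2.7, -0.5, 7.4]
grip_width: 0.0302
grip_force: 29.0
```

{"op": "step_arm", "data": {
  "series": [
    {"translation": [0,0,15],"spin": 0},
    {"translation": [0,0,45],"spin": 0},
    {"translation": [0,0,80],"spin": 0},
    {"translation": [-157,-89,90],"spin": 0},
    {"translation": [-157,-89,90],"spin": 0},
    {"translation": [-157,-89,90],"spin": 0},
    {"translation": [-157,-89,90],"spin": 0},
    {"translation": [-157,-89,90],"spin": 0},
    {"translation": [-157,-89,90],"spin": 0},
    {"translation": [-157,-89,90],"spin": 0},
    {"translation": [-157,-89,90],"spin": 0},
    {"translation": [-157,-89,90],"spin": 0},
    {"translation": [-157,-89,90],"spin": 0}
  ]
}}

```text
time: 17.12
eef_pos: [0.4681, 0.2049, 0.101]
ee_rot: [180.0, -0.0, 87.5]
force: [-0.4, -0.5, -0.4]
grip_width: 0.0301
grip_force: 30.0
```

{"op": "step_arm", "data": {
  "series": [
    {"translation": [0,0,-25],"spin": 0},
    {"translation": [0,0,-50],"spin": 0},
    {"translation": [0,0,-68],"spin": 0},
    {"translation": [0,0,-78],"spin": 0},
    {"translation": [0,0,-82],"spin": 0},
    {"translation": [0,0,-84],"spin": 0},
    {"translation": [0,0,-85],"spin": 0},
    {"translation": [0,0,-86],"spin": 0},
    {"translation": [0,0,-86],"spin": 0},
    {"translation": [0,0,-86],"spin": 0}
  ]
}}

```text
time: 17.95
eef_pos: [0.4676, 0.2046, 0.0157]
ee_rot: [179.9, -0.0, 87.5]
force: [0.9, 0.2, -1.2]
grip_width: 0.03
grip_force: 30.0
```

{"op": "step_arm", "data": {
  "series": [
    {"translation": [0,0,-0.4],"spin": 0},
    {"translation": [0,0,-0.8],"spin": 0},
    {"translation": [0,0,-1.2],"spin": 0},
    {"translation": [0,0,-1.2],"spin": 0}
  ]
}}

```text
time: 18.28
eef_pos: [0.4673, 0.2047, 0.0147]
ee_rot: [180.0, -0.0, 87.5]
force: [-5.5, 0.3, 18.1]
grip_width: 0.0297
grip_force: 29.4
```

{"op": "step_arm", "data": {
  "series": [
    {"translation": [0,0,0.5],"spin": 0},
    {"translation": [0,0,0.5],"spin": 0},
    {"translation": [0,0,0.5],"spin": 0},
    {"translation": [0,0,0.5],"spin": 0},
    {"translation": [0,0,0.5],"spin": 0},
    {"translation": [0,0,0.5],"spin": 0}
  ],
  "hand": 0.25
}}

```text
time: 18.78
eef_pos: [0.4672, 0.2045, 0.0143]
ee_rot: [-180.0, 0.0, 87.5]
force: [0.9, -0.1, 0.3]
grip_width: 0.0536
grip_force: 0.0
```

{"op": "step_arm", "data": {
  "series": [
    {"translation": [0,0,25],"spin": 0},
    {"translation": [0,0,60],"spin": 0},
    {"translation": [0,0,95],"spin": 0},
    {"translation": [164,-62,110],"spin": -1.278},
    {"translation": [164,-62,110],"spin": -1.278},
    {"translation": [164,-62,110],"spin": -1.278},
    {"translation": [164,-62,110],"spin": -1.278},
    {"translation": [164,-62,110],"spin": -1.278},
    {"translation": [164,-62,110],"spin": -1.278},
    {"translation": [164,-62,110],"spin": -1.278},
    {"translation": [164,-62,110],"spin": -1.278},
    {"translation": [164,-62,110],"spin": -1.278},
    {"translation": [164,-62,110],"spin": -1.278},
    {"translation": [164,-62,110],"spin": -1.278},
    {"translation": [164,-62,110],"spin": -1.278},
    {"translation": [164,-62,110],"spin": -1.278},
    {"translation": [164,-62,110],"spin": -1.278},
    {"translation": [164,-62,110],"spin": -1.278}
  ],
  "hand": 0.45
}}

```text
time: 20.28
eef_pos: [0.6312, 0.1425, 0.1243]
ee_rot: [-180.0, 0.0, 14.4]
force: [-0.3, -0.1, -0.4]
grip_width: 0.0624
grip_force: 0.0
```

{"op": "step_arm", "data": {
  "series": [
    {"translation": [0,0,-30],"spin": 0},
    {"translation": [0,0,-60],"spin": 0},
    {"translation": [0,0,-83],"spin": 0},
    {"translation": [0,0,-97],"spin": 0},
    {"translation": [0,0,-104],"spin": 0},
    {"translation": [0,0,-107],"spin": 0},
    {"translation": [0,0,-107],"spin": 0},
    {"translation": [0,0,-107],"spin": 0}
  ]
}}

```text
time: 20.95
eef_pos: [0.6319, 0.1426, 0.0183]
ee_rot: [180.0, -0.1, 14.3]
force: [-0.6, 0.4, 0.2]
grip_width: 0.0619
grip_force: 0.0
```

{"op": "step_arm", "data": {
  "series": [
    {"translation": [0,0,0],"spin": 0},
    {"translation": [0,0,0],"spin": 0},
    {"translation": [0,0,0],"spin": 0},
    {"translation": [0,0,0],"spin": 0},
    {"translation": [0,0,0],"spin": 0},
    {"translation": [0,0,0],"spin": 0},
    {"translation": [0,0,0],"spin": 0},
    {"translation": [0,0,0],"spin": 0},
    {"translation": [0,0,0],"spin": 0},
    {"translation": [0,0,0],"spin": 0},
    {"translation": [0,0,0],"spin": 0}
  ],
  "hand": -1,
  "force": 55
}}

```text
time: 21.87
eef_pos: [0.6318, 0.1426, 0.0185]
ee_rot: [180.0, -0.1, 14.3]
force: [-1.3, 0.2, 6.7]
grip_width: 0.0358
grip_force: 55.2
```

{"op": "step_arm", "data": {
  "series": [
    {"translation": [0,0,15],"spin": 0},
    {"translation": [0,0,45],"spin": 0},
    {"translation": [0,0,80],"spin": 0},
    {"translation": [-168,-31,95],"spin": -0.293},
    {"translation": [-168,-31,95],"spin": -0.293},
    {"translation": [-168,-31,95],"spin": -0.293},
    {"translation": [-168,-31,95],"spin": -0.293},
    {"translation": [-168,-31,95],"spin": -0.293},
    {"translation": [-168,-31,95],"spin": -0.293},
    {"translation": [-168,-31,95],"spin": -0.293},
    {"translation": [-168,-31,95],"spin": -0.293},
    {"translation": [-168,-31,95],"spin": -0.293},
    {"translation": [-168,-31,95],"spin": -0.293}
  ]
}}

```text
time: 22.95
eef_pos: [0.464, 0.1117, 0.1123]
ee_rot: [-180.0, -0.0, -2.5]
force: [0.3, 0.4, -2.4]
grip_width: 0.0357
grip_force: 55.4
```

{"op": "step_arm", "data": {
  "series": [
    {"translation": [0,0,-25],"spin": 0},
    {"translation": [0,0,-50],"spin": 0},
    {"translation": [0,0,-70],"spin": 0},
    {"translation": [0,0,-80],"spin": 0},
    {"translation": [0,0,-85],"spin": 0},
    {"translation": [0,0,-88],"spin": 0},
    {"translation": [0,0,-89],"spin": 0},
    {"translation": [0,0,-90],"spin": 0},
    {"translation": [0,0,-90.5],"spin": 0},
    {"translation": [0,0,-91],"spin": 0},
    {"translation": [0,0,-91],"spin": 0},
    {"translation": [0,0,-91],"spin": 0}
  ]
}}

```text
time: 23.95
eef_pos: [0.4634, 0.1115, 0.0217]
ee_rot: [-180.0, -0.0, -2.5]
force: [-0.5, 0.0, -2.4]
grip_width: 0.0355
grip_force: 55.4
```

{"op": "step_arm", "data": {
  "series": [
    {"translation": [0,0,-0.4],"spin": 0},
    {"translation": [0,0,-0.8],"spin": 0},
    {"translation": [0,0,-1.2],"spin": 0},
    {"translation": [0,0,-1.2],"spin": 0}
  ]
}}

```text
time: 24.28
eef_pos: [0.4634, 0.1116, 0.0214]
ee_rot: [-180.0, -0.1, -2.5]
force: [-6.8, 0.1, 32.2]
grip_width: 0.0357
grip_force: 59.4
```

{"op": "step_arm", "data": {
  "series": [
    {"translation": [0,0,1],"spin": 0},
    {"translation": [0,0,1],"spin": 0},
    {"translation": [0,0,1],"spin": 0},
    {"translation": [0,0,1],"spin": 0},
    {"translation": [0,0,1],"spin": 0},
    {"translation": [0,0,1],"spin": 0}
  ],
  "hand": 0.3
}}

```text
time: 24.78
eef_pos: [0.4632, 0.1115, 0.0211]
ee_rot: [180.0, 0.0, -2.5]
force: [-1.1, 0.2, -0.7]
grip_width: 0.055
grip_force: 0.0
```

{"op": "step_arm", "data": {
  "series": [
    {"translation": [0,0,25],"spin": 0},
    {"translation": [0,0,60],"spin": 0},
    {"translation": [0,0,95],"spin": 0},
    {"translation": [0,0,130],"spin": 0},
    {"translation": [-40,270,200],"spin": 0},
    {"translation": [-40,270,200],"spin": 0},
    {"translation": [-40,270,200],"spin": 0},
    {"translation": [-40,270,200],"spin": 0},
    {"translation": [-40,270,200],"spin": 0},
    {"translation": [-40,270,200],"spin": 0},
    {"translation": [-40,270,200],"spin": 0},
    {"translation": [-40,270,200],"spin": 0},
    {"translation": [-40,270,200],"spin": 0},
    {"translation": [-40,270,200],"spin": 0},
    {"translation": [-40,270,200],"spin": 0},
    {"translation": [-40,270,200],"spin": 0}
  ]
}}

```text
time: 26.12
eef_pos: [0.4234, 0.3804, 0.2209]
ee_rot: [180.0, 0.0, -2.6]
force: [-0.7, 0.1, -0.3]
grip_width: 0.0551
grip_force: 0.0
```

```bash
python3 - <<'E'
from h import *
import cv2
im=r.grab_frame("scene"); t=r.grab_frame("top")
a=cv2.resize(im[135:245,250:450],None,fx=3.6,fy=3.6,interpolation=cv2.INTER_CUBIC)
b=cv2.resize(t[170:290,170:440],(720,320),interpolation=cv2.INTER_CUBIC)[:200*1+120]
cv2.imwrite("pics/s3.png",cv2.resize(cv2.vconcat([a,b]),None,fx=.82,fy=.82))
E
```

```text
(no output)
```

View pics/s3.png

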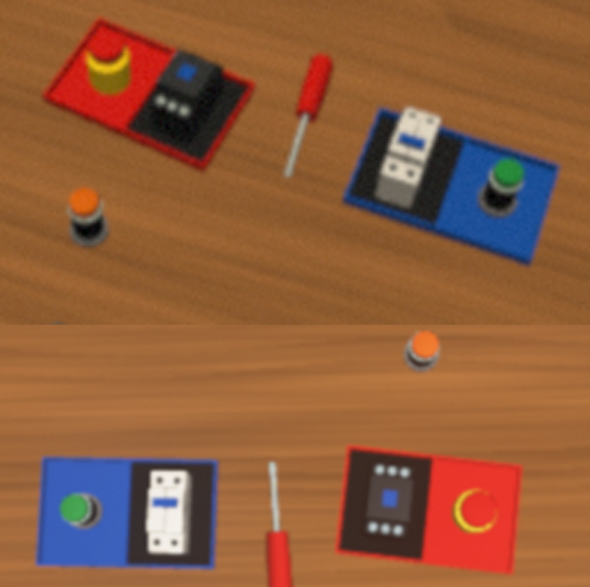

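All four parts stand upright in their compartments. In the lower half of the picture the lamp is at (78,510), breaker (167,510), contactor (388,500) and e-stop (476,510). The orange lamp at (424,350) is where it was. I'm handing in.

```bash
python3 -c "
from station import r
print(r.close_job())"
```

```text
the job is handed in; nothing more can be done
None
```

Both kits are made up and the job is handed in at about 26 s: the red tray has the e-stop and black contactor, the blue tray the green lamp and breaker, each upright in its proper compartment, and the orange lamp was not touched.

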